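# Stack two cooling columns for the projector rig

## Task

Build the projector's two cooling columns. On the wide mount stack, from the bottom up, the open square frame, the large fan and the duct collar (flange down); on the narrow mount put the small fan with the slotted cap on top. Each piece must lie flat, right side up, centred over its mount and (the round cap apart) squared up with it; leave the power adapter, the tape roll and the plug where they lie.

Things in the scene. Friction and masses are not known exactly. Their poses are not given: they have to be found in the camera images.
- frame_center (a point): open square frame of bare aluminium, 60 x 60 mm outside, 12 mm high, bars 8 mm wide round a 44 mm square opening, about 40 g. The point is its centre, half-way up (6 mm above its underside); x and y run along its sides, z up. Lies flat on the table; grip it across the outside.
- large_fan_center (a point): large black square axial fan, 60 x 60 mm, 25 mm high, solid to the touch, rotor face up, about 90 g. The point is its centre, half-way up (12.5 mm above its underside); x and y run along its sides, z up.
- duct_center (a point): duct collar of grey plastic: square flange 60 x 60 mm, 6 mm thick, carrying in its middle a round spigot of 40 mm diameter and 24 mm height (30 mm in all), about 50 g. Stands on its flange. The point is its centre, half-way up (15 mm above its underside); x and y run along the flange's sides, z up. The dark disc in the spigot is solid (no fingers inside); grip the spigot round its outside from above.
- small_fan_center (a point): small black square axial fan, 40 x 40 mm, 20 mm high, solid to the touch, rotor face up, about 45 g. The point is its centre, half-way up (10 mm above its underside); x and y run along its sides, z up.
- cap_center (a point): round steel cap, 40 mm diameter, 14 mm high, slots in its upper face, about 50 g. The point is its centre, half-way up (7 mm above its underside); z up, its turn about z does not matter.
- wide_mount_seat (a point): the wide mount, fixed to the table: a flat aluminium plate 76 x 76 mm on four short feet, its top 16 mm above the table, with a dark flush disc in the middle. The point is the centre of the plate's top; x and y run along its sides, z up. Square on means turned by any multiple of a quarter turn from the mount.
- narrow_mount_seat (a point): the narrow mount, fixed to the table: a flat aluminium plate 54 x 54 mm on four feet, its top 32 mm above the table. The point is the centre of the plate's top; x and y run along its sides, z up. Square on means turned by any multiple of a quarter turn from the mount.
- adapter: white power adapter, loose, 82 x 46 x 28 mm high; origin at the centre of its underside, x along its length, z up. To be left alone.
- tape: yellow roll of tape, loose, lying flat: 80 mm across, 52 mm hole, 20 mm high; origin at the centre of its underside, z up. To be left alone.
- plug: black mains plug adapter, loose, 50 x 46 x 34 mm high; origin at the centre of its underside, z up. To be left alone.
Things that resemble listed ones, but are neither listed nor needed, are in the scene too. Leave any red or yellow look-alike of the part that bears cap_center alone. Leave any green look-alike of the part that bears large_fan_center alone.

How it is judged:
By the outcome, as a careful person would: the job done as asked, in the order asked, and still so for the second after the job is handed in, with the robot touching nothing.
It also fails if it takes over 128 s, if anything falls off the work surface, if the arm or the gripper's body presses on something with over 40 N, if the wrist force passes 120 N, or if a joint passes its speed limit or range.

## Robot

A 7-joint arm with a two-finger parallel gripper is mounted at the origin on the work surface. World frame = base frame: x ahead of the robot, y to its left, z up, the work surface at z = 0. Lengths are in m, angles in rad, forces in N, time in s.
With the tool pointing down it reaches from about 0.425 to 0.95 m from the base axis. Payload 4.7 kg.
Tool frame: the origin (TCP) lies on the centre line of the jaws, within the pads' length; the fingertips stand robot.nose_length ahead of it and the grasp point (between the pads) lies 8 mm behind it (robot.nose_length is the distance from the TCP to the fingertips, in m); z points along the fingers, y is the line along which they close (so a half turn about z gives the same grasp; the last joint's range is limited). The gripper opens to 85 mm and grips with 20 to 120 N. Pads are 22 mm wide; open, the fingers measure 114 mm over their backs; the gripper's body (76 mm by 85 mm) begins 54 mm behind the grasp point. The pads swing forward as they close: fully open they stand 13 mm farther back than shut.
Start: joints at [-1.225, 0.469, -0.049, 1.532, 0.024, 1.141, -0.082], TCP at [0.247, 0.628, 0.242] pointing down, gripper open.
Joint ranges: [-2.59, 2.59], [-0.33, 1.99], [-1.39, 1.29], [0.1, 2.45], [-1.04, 4.18], [0.21, 1.99], [-2.66, 2.66]. Speed limits (rad/s): [2.57, 2.57, 3.14, 3.14, 3.14, 3.14, 3.14].

## Interface

Orientations are given as [roll, pitch, yaw] about the fixed x, y, z axes, in that order (R = Rz(yaw) Ry(pitch) Rx(roll)).
In Python, from plant import robot gives the robot as it stands. Calls block until the motion is done:
- robot.goto(position, orientation): joint-space move of the TCP to a pose.
- robot.move_straight(position, vel=0.15, attitude=None, contact_N=None): straight line of the TCP; attitude=None keeps the orientation; vel is the mean speed in m/s. With contact_N (N) it stops when the force on the tool has changed by that much, and returns True; else False.
- robot.move_joints(angles): joint-space move.
- robot.grip(opening, strength=None): opening from 0.0 (shut) to 1.0 (fully open); strength is the grip in N (None keeps the last); returns when the fingers have stopped.
- robot.sleep(seconds).
- robot.inverse_kinematics(position, orientation): joint angles nearest the present ones, or None.
- robot.sense(): the state.
- robot.grab_frame(name): name is "scene" or "top"; returns a dict with "image" (480x640x3 uint8, red, green, blue), "range_z" (480x640 float32, m along the optical axis (not along the pixel's ray), 0 where there is no reading), "fx", "fy", "cx", "cy" (pixels), "R" (3x3) and "t" (3): a world point X has camera coordinates R X + t. Camera axes: x right, y down, z forward; pixel columns grow to the right and rows downward; lengths in m; the calibration is good to about 2 mm. A picture is of the moment at which its call begins.
A pose or a line that the arm cannot do raises robot.IKError and nothing moves.
- robot.close_job(): hands the job in; it is judged then, once.
The state is a dict: "t": time; "joint_pos": joint angles; "joint_velocities": joint speeds; "effort": joint torques, N m; "tcp_pos": TCP position; "tcp_rot": TCP orientation; "wrist_force": force on the tool from outside, world axes, zero at the start; "torque": the same for the moment, N m; "opening": opening from 0.0 (shut) to 1.0 (fully open); "gripper_force": force on a finger pad.
Only numpy, scipy, OpenCV 4.12 (cv2) and the standard library are available. Lean on these libraries where they do the work, as an engineer would, in place of code of your own. Each camera call takes 0.05 s, during which the arm holds its last target. There are 200 camera calls.

## Working session

There is one attempt and no reset: what is moved stays moved. The work goes in short steps, each a Python script; the robot and the scene stay as the last script left them, time stands still between calls to the robot, and variables do not carry over. Pictures are saved under pics/ and viewed, at most 14 in all, crops included, and the job is handed in when it is done.

```bash
mkdir -p pics; ls
python3 - <<'E'
from plant import robot
import cv2,numpy as np
for n in("top","scene"):
    f=robot.grab_frame(n)
    np.savez(f"pics/{n}0.npz",**f)
    cv2.imwrite(f"pics/{n}0.png",f["image"][:,:,::-1])
    print(n,f["fx"],f["cx"],f["cy"],np.round(f["R"],3).tolist(),f["t"])
s=robot.sense();print(robot.nose_length,s["tcp_rot"],s["t"],s["opening"])
E
```

```text
pics
top 461.84155426153774 325.448738744585 241.41358951273747 [[-0.02, -1.0, 0.008], [-0.984, 0.018, -0.177], [0.177, -0.011, -0.984]] [0.04586847 0.54305326 0.83927409]
scene 568.6490790014522 318.0781523616575 234.18680028317698 [[-0.687, 0.727, 0.003], [0.492, 0.467, -0.735], [-0.535, -0.503, -0.678]] [ 0.34302138 -0.26602322  1.56217609]
0.011 [-3.13988542e+00  4.69874337e-05  2.76679601e+00] 0.1 1.004666691753751
```

View pics/top0.png

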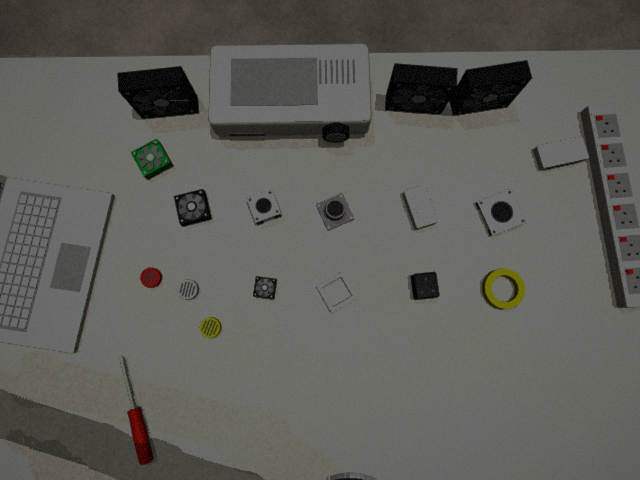

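View pics/scene0.png

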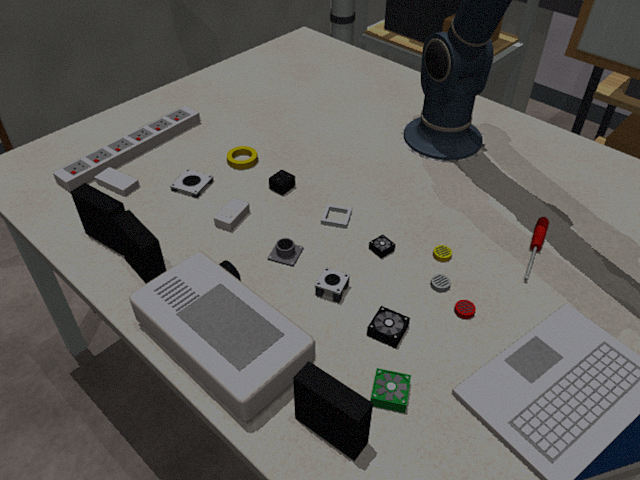

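```bash
cat > vis.py <<'E'
import numpy as np,cv2
def load(n): return dict(np.load(f"pics/{n}.npz"))
def cloud(f):
    v,u=np.mgrid[:480,:640]; z=f["range_z"].astype(float)
    c=np.stack([(u-f["cx"])/f["fx"]*z,(v-f["cy"])/f["fy"]*z,z],-1)
    return (c-f["t"])@f["R"]          # R^T (c-t)
def on_plane(f,uv,zp):
    uv=np.atleast_2d(uv).astype(float)
    d=np.c_[(uv[:,0]-f["cx"])/f["fx"],(uv[:,1]-f["cy"])/f["fy"],np.ones(len(uv))]@f["R"]
    o=-f["R"].T@f["t"]
    return (o+d*((zp-o[2])/d[:,2])[:,None])[:,:2]
def project(f,X):
    c=f["R"]@np.array(X)+f["t"]; return np.array([f["fx"]*c[0]/c[2]+f["cx"],f["fy"]*c[1]/c[2]+f["cy"]])
def blob(f,xy,zlo,zhi,r=.06):
    P=cloud(f); m=(f["range_z"]>0)&(np.hypot(P[...,0]-xy[0],P[...,1]-xy[1])<r)&(P[...,2]>zlo)&(P[...,2]<zhi)
    n,l,st,_=cv2.connectedComponentsWithStats(m.astype(np.uint8))
    q=P[l==1+np.argmax(st[1:,4])]
    (c,s,a)=cv2.minAreaRect((q[:,:2]*1000).astype(np.float32))
    return np.round(c,1),np.round(s,1),round((a+45)%90-45,1),len(q),np.round(np.percentile(q[:,2],[10,50,90])*1000,1)
E
python3 - <<'E'
from vis import *
S=dict(lfan=(193,207,.025),nmount=(264,206,.032),duct=(335,207,.03),adapter=(420,207,.028),wmount=(500,211,.016),sfan=(265,288,.02),frame=(335,291,.012),plug=(425,286,.034),cap=(188,289,.014),tape=(504,289,.02),red=(150,278,.014),yel=(210,327,.014),green=(152,158,.025))
t=load("top0");s=load("scene0")
P=cloud(t);z=P[330:420,250:500,2];print("table",np.median(z),z.std())
for k,(u,v,h) in S.items():
    xy=on_plane(t,(u,v),h)[0]
    print(k,np.round(xy*1000), *["| %s %s %s %d %s"%blob(f,xy,max(.006,h-.008),h+.006) for f in(t,s)], np.round(project(s,[*xy,h])))
i=t["image"]
c=cv2.resize(i[175:245,160:360],(800,280),interpolation=cv2.INTER_CUBIC);d=cv2.resize(i[260:330,160:360],(800,280),interpolation=cv2.INTER_CUBIC)
o=np.vstack([c,d])[:,:,::-1].astype(float);o=255*(o/255)**.6
cv2.imwrite("pics/crop1.png",o)
E
```

```text
table -0.0010205659710498215 0.053917909672063266
lfan [623. 298.] | [625.  303.1] [61.1 61.2] 13.8 926 [19.8 22.7 25. ] | [625.7 300.8] [65.1 60.7] 13.9 905 [20.1 22.9 25.3] [389. 320.]
nmount [620. 156.] | [621.9 157.7] [54.6 54. ] 19.4 726 [28.8 31.  33. ] | [623.3 156.4] [57.4 54.5] 20.4 599 [28.6 31.2 33.5] [333. 279.]
duct [616.  15.] | [613.9  15. ] [38.5 38.2] -27.5 309 [26.9 28.9 30.8] | [616.7  14.6] [40.4 38.5] 29.0 231 [25.9 29.5 31.8] [285. 245.]
adapter [ 614. -155.] | [ 617.1 -156.4] [82.7 46.7] 16.0 912 [24.1 26.4 28.7] | [ 618.5 -156.4] [86.8 47.3] 14.5 532 [23.5 27.1 29.8] [234. 209.]
wmount [ 606. -319.] | [ 604.9 -322.5] [75.9 78.6] 20.0 1389 [12.4 14.6 16.7] | [ 607.4 -322.8] [82.3 80.4] 19.6 662 [12.7 15.7 18. ] [193. 181.]
sfan [459. 155.] | [460.9 156.4] [40.4 40.2] -8.7 429 [15.2 17.8 20.3] | [462.  154.8] [43. 46.] -10.1 301 [14.4 17.7 20.4] [383. 242.]
frame [451.  18.] | [450.4  15. ] [60.1 60.1] 29.1 441 [ 8.9 10.9 13. ] | [452.6  14.5] [68.2 60.6] 28.8 306 [ 7.6 10.7 13.4] [338. 215.]
plug [ 456. -154.] | [ 458.  -156.6] [50.1 46.1] 4.4 616 [30.1 32.4 34
[... 180 characters left out ...]
9.4 12.8 15.3] [441. 280.]
tape [ 448. -312.] | [ 450.5 -313.5] [78.9 78.4] -1.5 812 [15.8 18.5 20.5] | [ 453.9 -313.2] [81.2 80.7] 23.8 350 [14.4 18.5 21.3] [244. 154.]
red [483. 381.] | [485.7 381.6] [38.3 38.3] 32.5 336 [10.5 13.1 15.3] | [487.3 380.4] [39.9 38.8] -26.6 292 [ 9.5 12.6 14.7] [467. 306.]
yel [386. 261.] | [386.4 261.9] [38.7 38.1] -1.5 345 [10.9 12.9 15.2] | [386.8 260.2] [41.4 38.5] -34.8 222 [ 9.3 12.8 14.9] [443. 251.]
green [727. 385.] | [730.3 390.2] [64.  60.5] 29.9 877 [19.8 22.6 25.2] | [730.7 388. ] [64.5 59.9] 29.8 1178 [20.3 22.8 25.3] [391. 383.][ WARN:0@0.437] global loadsave.cpp:1063 imwrite_ Unsupported depth image for selected encoder is fallbacked to CV_8U.
```

View pics/crop1.png

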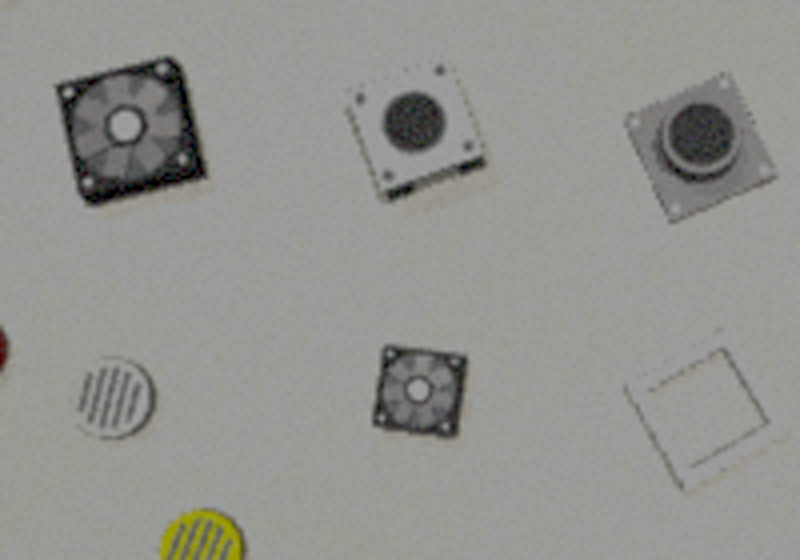

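```bash
cat > arm.py <<'E'
from plant import robot
import numpy as np
D=np.deg2rad
def pose(xy,z,deg):
    """goto above xy with square yaw deg (mod 90), nearest in joints; returns used yaw"""
    q=np.array(robot.sense()["joint_pos"]);best=None
    for k in range(4):
        y=(D(deg)+k*np.pi/2+np.pi)%(2*np.pi)-np.pi
        j=robot.inverse_kinematics([*xy,z],[np.pi,0,y])
        if j is None: continue
        j=np.array(j);c=np.abs(j-q).max()+.3*abs(j[6])
        if best is None or c<best[0]: best=(c,y)
    robot.goto([*xy,z],[np.pi,0,best[1]]); return best[1]
def st(msg=""):
    s=robot.sense();print(msg,"t%.1f"%s["t"],np.round(s["tcp_pos"],4),"op %.3f"%s["opening"],"gf %.1f"%s["gripper_force"],"F",np.round(s["wrist_force"],1));return s
def down(xy,z,vel=.1,contact=None):
    return robot.move_straight([*xy,z],vel=vel,contact_N=contact)
E
python3 - <<'E'
from vis import *; from arm import *
for n in("top0","scene0"): print(blob(load(n),(.616,.0146),.0025,.009))
xy=(.4515,.0148)
y=pose(xy,.12,29);print(np.rad2deg(y)); robot.grip(.85,30)
st("above");down(xy,.035);print(down(xy,.004,.02,6));s=st("touch")
E
```

```text
(array([614.5,  15.3]), array([61.1, 60.1]), 23.4, 461, array([3.1, 4.9, 6.9]))
(array([615.9,  11.8]), array([65.6, 64.6]), 23.3, 300, array([3.4, 5.3, 7.4]))
119.00000000000003
above t2.7 [0.4516 0.0151 0.12  ] op 0.854 gf 0.0 F [ 0.1 -0.3  0.4]
False
touch t5.4 [0.4516 0.0148 0.0041] op 0.851 gf 0.0 F [-0.  -0.4 -0.2]
```

Run:
```python
from arm import *
xy=(.4515,.0148)
down(xy,.008,.05);robot.grip(0,30);st("gripped")
down(xy,.1);robot.sleep(.1);st("up")
m=(.6062,-.3226)
y=pose(m,.1,19.8);print(np.rad2deg(y));st()
```

```text
gripped t6.0 [0.4516 0.0148 0.0083] op 0.691 gf 32.0 F [-1.2 -0.3  6. ]
up t7.1 [0.451  0.0147 0.0994] op 0.691 gf 32.3 F [ 0.1  0.  -0.8]
109.79999999999998
 t8.5 [ 0.6067 -0.3202  0.0997] op 0.691 gf 32.3 F [0.7 0.5 0. ]
```

Run:
```python
from arm import *
import cv2
m=(.6062,-.3226)
down(m,.034,.08);robot.sleep(.2);st();print(down(m,.018,.015,4));st("placed")
robot.grip(.9);down(m,.14,.15);y=pose((.6257,.302),.14,13.9);st()
from vis import *
for n in("top","scene"):
    f=robot.grab_frame(n);np.savez(f"pics/{n}1.npz",**f)
    print(blob(f,m,.022,.034))
    if n=="top": cv2.imwrite("pics/a1.png",cv2.resize(f["image"][150:280,420:580,::-1],(640,520),interpolation=3))
```

```text
t9.7 [ 0.6065 -0.3228  0.0347] op 0.693 gf 32.3 F [ 0.1  0.  -0.7]
True
placed t10.4 [ 0.6061 -0.3226  0.0244] op 0.686 gf 32.9 F [-0.1 -0.1  4.3]
 t13.8 [0.6265 0.3001 0.1401] op 0.895 gf 0.0 F [-0.6  0.5 -0.3]
(array([ 605.3, -321.9]), array([59.9, 62.9]), 19.9, 456, array([24.3, 26.3, 28.5]))
(array([ 608.2, -322.5]), array([64.8, 65.9]), 21.4, 286, array([23.2, 26.9, 29.7]))
```

View pics/a1.png

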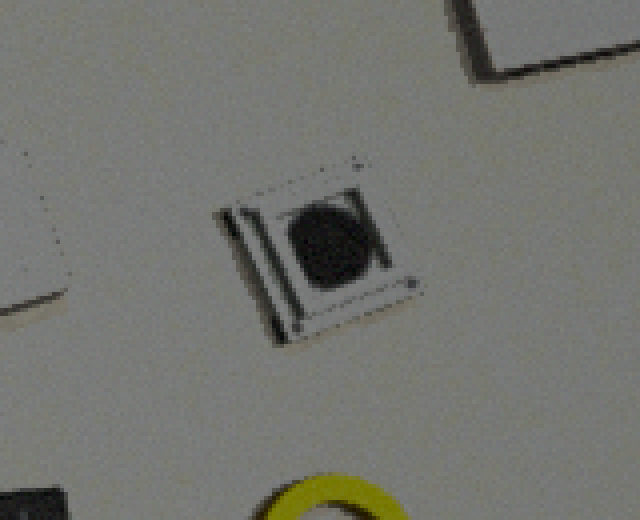

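The frame sits centred on the wide mount (crop about (320,245)); within 1 mm by depth from both cameras. Next, the large fan.

```bash
cat >> arm.py <<'E'
def pick(xy,deg,h,op,N=30,z0=.12):
    pose(xy,z0,deg);robot.grip(op,N);down(xy,h,.12);robot.grip(0,N);st("grip")
    down(xy,z0+.03,.2);s=st("up");return s["opening"]
def place(xy,deg,h,zt,op):
    """h = expected TCP height when seated"""
    pose(xy,zt,deg);down(xy,h+.01,.12);robot.sleep(.2)
    print("contact",down(xy,h-.006,.015,4));st("placed");robot.grip(op);down(xy,zt,.2)
def look(tag,xy,zlo,zhi):
    from vis import blob;import cv2
    for n in("top","scene"):
        f=robot.grab_frame(n);np.savez(f"pics/{n}{tag}.npz",**f);print(n,*blob(f,xy,zlo,zhi))
E
python3 - <<'E'
from arm import *
m=(.6062,-.3226)
if pick((.6254,.302),13.9,.015,.85)>.6:
    place(m,19.8,.043,.16,.85)
    pose((.615,.014),.16,23.4)
    look(2,m,.044,.06);st()
E
```

```text
grip t15.7 [0.6262 0.3023 0.0163] op 0.691 gf 34.2 F [ 0.  -1.5  3.9]
up t16.5 [0.6242 0.3019 0.1484] op 0.696 gf 33.6 F [-0.1 -0.3 -2.6]
contact True
placed t20.7 [ 0.6061 -0.3226  0.0444] op 0.692 gf 34.3 F [-1.1  1.   5.3]
top [ 604.3 -321. ] [60.1 62.5] 19.7 967 [47.7 50.3 52.8]
scene [ 606.5 -322.2] [65.9 65.4] 18.1 478 [47.3 51.2 53.7]
 t23.1 [0.6151 0.0118 0.1602] op 0.850 gf 0.0 F [-0.4  0.6  0.3]
```

Run:
```python
from arm import *
m=(.6062,-.3226)
if pick((.6152,.0148),23.4,.021,.7,40)>.4:
    place(m,19.8,.074,.18,.7)
    pose((.4615,.1555),.16,-9.4)
    look(3,m,.075,.09);look(3,m,.0535,.064);st()
```

```text
grip t24.9 [0.616  0.0147 0.0221] op 0.452 gf 40.5 F [-1.3  0.4  6.1]
up t25.7 [0.6142 0.0153 0.1488] op 0.452 gf 40.3 F [-0.2  1.  -0.6]
contact True
placed t28.8 [ 0.6061 -0.3226  0.0752] op 0.453 gf 40.6 F [-0.4  0.7  4.5]
top [ 603.9 -321.2] [38.7 39.6] 32.4 361 [79.4 81.9 83.8]
scene [ 607.5 -321. ] [41.6 39.3] 19.4 167 [77.9 82.6 84.9]
top [ 604.1 -321.1] [60.  61.5] 19.5 542 [55.4 57.4 59.7]
scene [ 606.4 -321.4] [66.5 61.3] 20.2 275 [54.9 58.3 61. ]
 t31.8 [0.462  0.1548 0.1601] op 0.702 gf 0.0 F [ 0.1 -0.2  0.9]
```

Run:
```python
from arm import *
n=(.6225,.157)
if pick((.4615,.1556),-9.2,.017,.7,30)>.4:
    place(n,19.9,.049,.16,.7)
    look(4,n,.046,.058)
    if pick((.4608,.3075),-10,.013,.7,30)>.4:
        place(n,19.9,.065,.17,.7)
        pose((.5,.4),.25,0)
        look(5,n,.06,.072);look(5,n,.045,.0565);st()
import cv2
from vis import load
a=load("top5")["image"][170:270,150:550];b=load("scene5")["image"][130:330,150:450]
cv2.imwrite("pics/top5.png",cv2.resize(a,(800,200))[:,:,::-1]);cv2.imwrite("pics/sc5.png",cv2.resize(b,(800,533),interpolation=3)[:,:,::-1])
```

```text
grip t33.6 [0.462  0.1559 0.0178] op 0.459 gf 30.7 F [-0.5 -0.2  6.4]
up t34.5 [0.4606 0.1557 0.1491] op 0.460 gf 30.3 F [ 0.1 -0.1 -0.4]
contact True
placed t37.0 [0.6224 0.157  0.0499] op 0.455 gf 30.8 F [-1.  -0.2  4.4]
top [626.3 144.2] [39.8 11.3] 20.4 109 [47.3 49.1 51.9]
scene [623.  155.9] [45.1 41.4] 21.2 345 [47.5 50.2 52.2]
grip t40.6 [0.4614 0.3079 0.014 ] op 0.449 gf 29.8 F [-0.9  0.2  6.9]
up t41.5 [0.4599 0.3071 0.149 ] op 0.448 gf 30.2 F [-0.2 -0.7 -1.4]
contact True
placed t44.1 [0.6225 0.157  0.0661] op 0.452 gf 30.6 F [0.5 0.9 3.8]
top [620.8 157.6] [38.6 38.3] -34.1 332 [62.8 64.8 66.7]
scene [622.4 156. ] [38.5 39.3] 31.3 264 [62.4 64.8 67. ]
top [610.4 153.5] [17.2 39.5] 21.3 78 [47.2 50.2 53.9]
scene [623.6 156.2] [41.5 40.9] 21.2 139 [46.5 50.5 54.7]
 t46.5 [0.5009 0.3983 0.2497] op 0.694 gf 0.0 F [ 1.3  0.2 -0.1]
```

View pics/sc5.png

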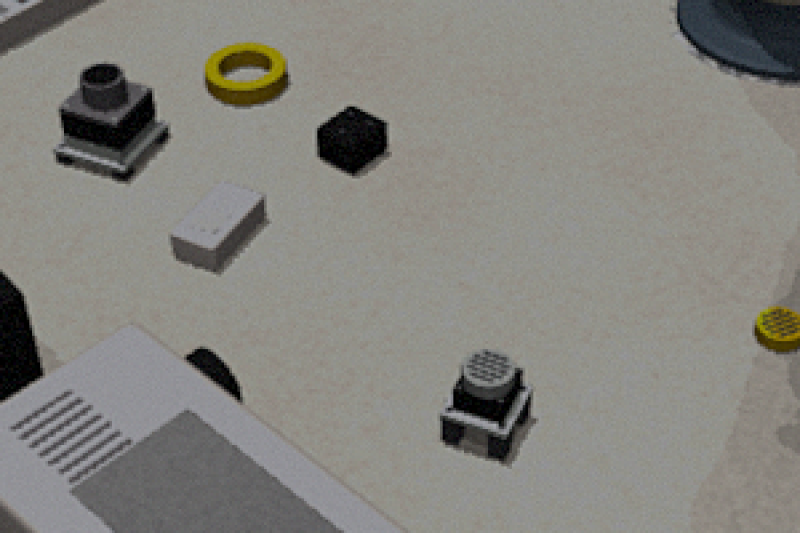

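View pics/top5.png

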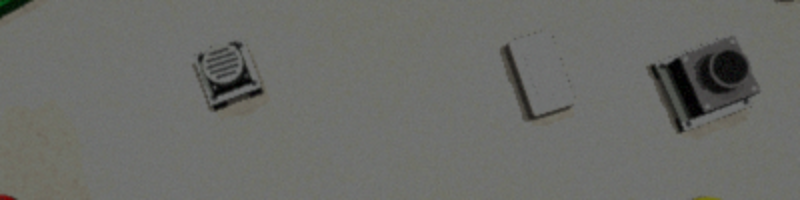

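Both columns stand square and centred: the wide one is at about (105,115) in the scene crop and the narrow one with its cap at about (490,395). The adapter, tape and plug are untouched. Measured offsets are within about 1–2 mm, so I'm handing in.

```bash
python3 -c "
from plant import robot
print(robot.close_job())"
```

```text
the job is handed in; nothing more can be done
None
```

Both cooling columns are built and the job is handed in, at about 47 s on the robot's clock. The last camera check showed every piece flat, square and within about 2 mm of its mount's centre; the adapter, tape and plug were not touched.

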